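# Select third gear on the bench shaker

### The job

Shift the bench shaker's gear lever by pushing it gently with the fingertips: from wherever it stands in the left-hand leg of its H-shaped gate, bring it to the middle cross slot, push it across to the right-hand leg, and then push it forward, away from the robot, fully home into the third slot (the far right one as seen from the robot). Do not pinch the lever, force it against the gate or pull it up, do not let it go into the near right slot on the way, and leave everything else on the bench where it stands.

Things in the scene. Friction and masses are not known exactly. Their poses are not given: they have to be found in the camera images.
- shaker: White bench shaker, fixed to the bench. Origin: on the bench (z = 0) straight below the centre of the H-shaped gate. Axes: x forward (away from the robot), y left, z up. The gear console is a box 190 (x) x 200 (y) x 84 mm high round the origin, carrying the gate plate. Behind it a blue tray (x from 100 to 300 mm, y within 130 mm, rim 88 mm high) carries two flasks.
- gate (a point): Centre of the H, on top of the 120 mm square aluminium plate, 100 mm above the bench; axes as the shaker's. Two legs along x, centred 20 mm left and right, each 16 mm wide, 60 mm long, joined by a 16 mm wide cross slot along y at x = 0. Slots: first far left, second near left, third far right, fourth near right. Metal tongues between the legs stop the lever; their corners are rounded.
- knob (a point): Centre of the black ball knob (40 mm across) on top of the gear lever, a steel rod 10 mm thick. It is 160 mm from the pivot, which lies on the shaker's z axis 15 mm above the bench: 175 mm above the bench with the lever upright, up to 13 mm lower when leaning. Pushing it sideways takes about 2 N (keep under 25 N at the stops); the lever stays where it is left (friction, no return spring).
- lever_side (a joint): Sideways lean of the lever (rad) about the shaker's x axis: positive to the right (shaker's -y), 0 in the middle. Left leg centre -0.24, right leg centre +0.24, stops at -0.27 and +0.27. In a leg the lever has about 0.03 rad of play either way. 0.1 rad moves the knob about 16 mm.
- lever_fore (a joint): Forward lean of the lever (rad): positive forward (shaker's +x), 0 in the cross slot, stops at -0.29 and +0.29. The lever passes through the cross slot only with this within about 0.04 of 0. 0.1 rad moves the knob about 16 mm.
- lever_lift (a joint): How far the lever has been pulled up along its own length (m), 0 at rest, at most 0.02; a spring holds it down with about 8 N. It must stay down.
- flask_a: Clear small glass flask, 60 mm wide, 65 mm high, on the shaker's tray. Origin at the centre of its underside. Bystander.
- flask_b: Amber small glass flask, 60 mm wide, 65 mm high, on the shaker's tray. Origin at the centre of its underside. Bystander.
- tube_rack: Orange tube rack with eight tubes, 50 x 110 x 75 mm high, on the bench left of the gear console. Origin at the centre of its underside. Bystander.
- jar: Jar with white lid, 60 mm wide, 85 mm high, on the bench right of the gear console. Origin at the centre of its underside. Bystander.
- reagent: Reagent bottle with a blue cap, 72 mm wide, 150 mm high, on the bench to the right. Origin at the centre of its underside. Bystander.
- wash_bottle: White plastic bottle, 68 mm wide, 160 mm high, on the bench to the left. Origin at the centre of its underside. Bystander.
- beaker: Glass beaker, 70 mm wide, 80 mm high, on the bench to the right. Origin at the centre of its underside. Bystander.
- tip_box: Grey box of pipette tips with a clear lid, 122 x 82 x 65 mm high, on the bench to the left. Origin at the centre of its underside. Bystander.

How it is judged:
By the outcome, as a careful person would: the job done as asked, in the order asked, and still so for the second after the job is handed in, with the robot touching nothing.
It also fails if it takes over 61 s, if anything falls off the work surface, if the arm or the gripper's body presses on something with over 40 N, if the wrist force passes 120 N, or if a joint passes its speed limit or range.

### The arm

A 6-joint arm with a two-finger parallel gripper is mounted at the origin on the work surface. World frame = base frame: x ahead of the robot, y to its left, z up, the work surface at z = 0. Lengths are in m, angles in rad, forces in N, time in s.
With the tool pointing down it reaches from about 0.325 to 0.775 m from the base axis. Payload 5.5 kg.
Tool frame: the origin (TCP) lies at the very end of the fingers, on their centre line; the grasp point (between the pads) lies 19 mm behind it (hold_point_z is the distance from the TCP to the grasp point, in m); z points along the fingers, y is the direction in which the jaws open and shut (so a half turn about z gives the same grasp; the last joint's range is limited). The gripper opens to 85 mm and grips with 20 to 120 N. Pads are 22 mm wide; open, the fingers measure 114 mm over their backs; the gripper's body (76 mm by 85 mm) begins 54 mm behind the grasp point. The pads swing forward as they close: fully open they stand 13 mm farther back than shut.
Start: joints at [-1.35, 0.091, 1.231, -0, 1.82, -0.057], TCP at [0.165, -0.577, 0.231] pointing down, gripper open.
Joint ranges: [-2.87, 2.87], [-0.86, 2.18], [0.17, 2.46], [-1.51, 4.65], [0.06, 2.69], [-2.65, 2.65]. Speed limits (rad/s): [2.57, 2.57, 3.01, 3.14, 3.14, 3.14].

### API

Orientations are given as a unit quaternion [x, y, z, w].
In Python, from cell import sense, camera, camera_params, finish_job, hold_point_z gives the robot as it stands. The module is installed in compiled form; this text tells all that it offers.
- The arm moves only by the shell command python3 -m jog 'ROWS' [OPENING]. ROWS is JSON, a list of rows, each an object of numbers: "x", "y", "z": the shift along the world's x, y, z in mm; "rx", "ry", "rz": the turn, a rotation vector about the world's x, y, z in units of 5 degrees (1.0 is 5 degrees). In form: [{"x": .., "y": .., "z": .., "rx": .., "ry": .., "rz": ..}, ...]. A call has 1 to 10 rows; each row shifts and turns the commanded pose from where the row before left it; what a row does not reach is not made up. A row lasts 1/8 s, in which the tool goes at most 62.5 mm and 10.7 degrees, less where a joint would pass 70% of its speed; a pose out of reach is approached as far as the arm can. A call is refused whole if a number of a shift passes 62.5 or a number of a turn 1, either way. A call with a gripper value outside its range is refused whole. OPENING is the closure, from 0 (fully open) to 1 (shut), set as the call begins (- or left out, the last holds). The fingers move at their own pace and stop on an object; the grip force is fixed at half the most. Time passes only in rows, so rows that do not move let the fingers close. It gives the time, the measured TCP pose, the force and the opening at its end, in the units of the state.
- sense(): the state, without advancing time (a new reading comes with each control period).
- camera(name): name is "scene" or "top" or "wrist"; returns the picture (400x640x3 uint8, red, green, blue); there is no depth.
- camera_params(name): a dict with "fx", "fy", "cx", "cy" (pixels), "rvec" (rotation vector, rad) and "tvec" (3), from world to camera coordinates, as OpenCV has them. Camera axes: x right, y down, z forward; pixel columns grow to the right and rows downward; lengths in m; the calibration is good to about 2 mm. A picture is of the moment at which its call begins: read the wrist's pose just before it. camera_params takes no time and is no camera call; for the wrist camera it gives the pose at the moment of the call.
- finish_job(): hands the job in, once; it reports no verdict.
The state is a dict: "t": time; "q": joint angles; "joint_vel": joint speeds; "tau": joint torques, N m; "eef_pos": TCP position; "eef_rot": TCP orientation; "force": force on the tool from outside, world axes, zero at the start; "wrist_torque": the same for the moment, N m; "grip_width": finger opening in m.
Only numpy, scipy, OpenCV 4.12 (cv2) and the standard library are available. Lean on these libraries where they do the work, as an engineer would, in place of code of your own. Each camera call takes 0.05 s, during which the arm holds its last target.

## Working session

There is one attempt and no reset: what is moved stays moved. The work goes in short steps, Python scripts to look and compute and a shell command to move; the robot and the scene stay as the last step left them, time stands still between calls to the robot, and variables do not carry over. Pictures are saved under pics/ and viewed, and the job is handed in when it is done.

```bash
mkdir -p pics
cat > h.py <<'E'
import numpy as np, cv2
from cell import *
def snap(n,f):
    p=camera_params(n); im=camera(n); cv2.imwrite('pics/'+f,im[:,:,::-1]); return im,p
def RT(p): return cv2.Rodrigues(np.array(p['rvec'],float))[0], np.array(p['tvec'],float).ravel()
def ray(p,u,v):
    R,t=RT(p); d=R.T@np.array([(u-p['cx'])/p['fx'],(v-p['cy'])/p['fy'],1]); return -R.T@t, d/np.linalg.norm(d)
def onz(p,u,v,z):
    o,d=ray(p,u,v); return o+d*(z-o[2])/d[2]
def two(a,b):
    (o1,d1),(o2,d2)=a,b
    s=np.linalg.lstsq(np.c_[d1,-d2],o2-o1,rcond=None)[0]
    p,q=o1+s[0]*d1,o2+s[1]*d2; return (p+q)/2,np.linalg.norm(p-q)
def proj(p,X):
    R,t=RT(p); c=R@np.array(X)+t; return p['fx']*c[0]/c[2]+p['cx'],p['fy']*c[1]/c[2]+p['cy']
E
python3 - <<'E'
from h import *
print(sense())
for n in('scene','top'):
    im,p=snap(n,n+'0.png'); print(n,ray(p,320,200))
E
```

```text
{'t': 0.0, 'q': array([-1.34967437e+00,  9.18565278e-02,  1.23189160e+00, -1.73902070e-05,
        1.81977860e+00, -5.66942841e-02]), 'joint_vel': array([ 0.00073769, -0.00025344,  0.00113891,  0.00041248,  0.00275434,
        0.00047093]), 'tau': array([-8.65341135e-04, -4.58740497e+01, -4.18016016e+01, -2.50633557e-04,
        1.19326345e-02, -1.87312629e-06]), 'eef_pos': array([ 0.1644888 , -0.57672366,  0.23014903]), 'eef_rot': array([ 9.90367603e-01,  1.38459655e-01, -8.78147069e-05, -9.63076565e-04]), 'force': array([-0.15391176,  0.05286727,  0.15793095]), 'wrist_torque': array([-0.01789311,  0.02711058, -0.00901667]), 'grip_width': 0.0853536904501134}
scene (array([1.22503322, 0.49960333, 1.05210555]), array([-0.53083509, -0.39538786, -0.74958825]))
top (array([ 0.43782358, -0.00237104,  1.74041684]), array([ 0.08023999,  0.00818508, -0.99674197]))
```

View pics/scene0.png

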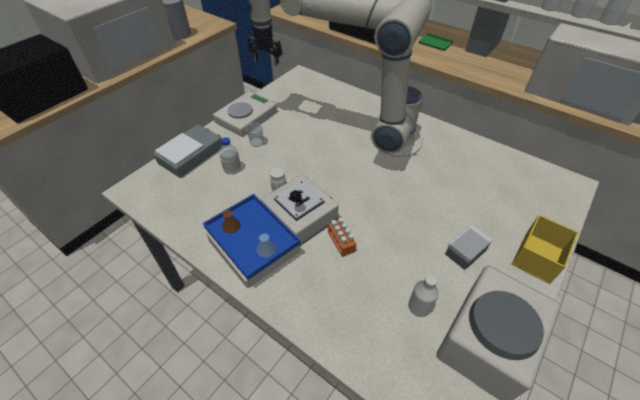

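View pics/top0.png

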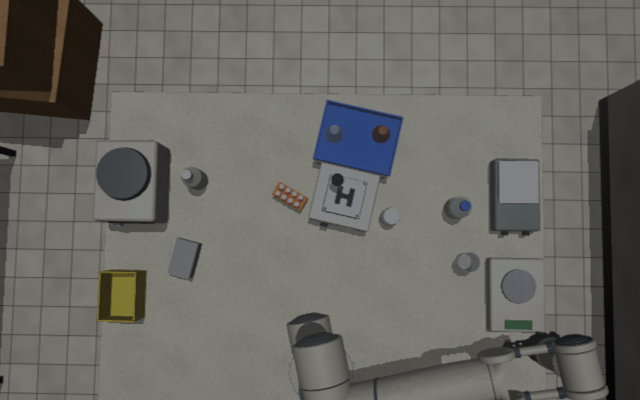

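The top view shows the shaker's plate near (345,197) and the knob near (337,180), which looks like the far end of the left leg. The shaker is yawed about 10°. I'll zoom in next.

Run:
```python
import cv2,numpy as np
a=cv2.imread('pics/top0.png')[90:240,270:420]; cv2.imwrite('pics/topz.png',cv2.resize(a,None,fx=4,fy=4,interpolation=cv2.INTER_CUBIC))
a=cv2.imread('pics/scene0.png')[160:260,240:350]; cv2.imwrite('pics/scz.png',cv2.resize(a,None,fx=6,fy=6,interpolation=cv2.INTER_CUBIC))
```

```text
(no output)
```

View pics/topz.png

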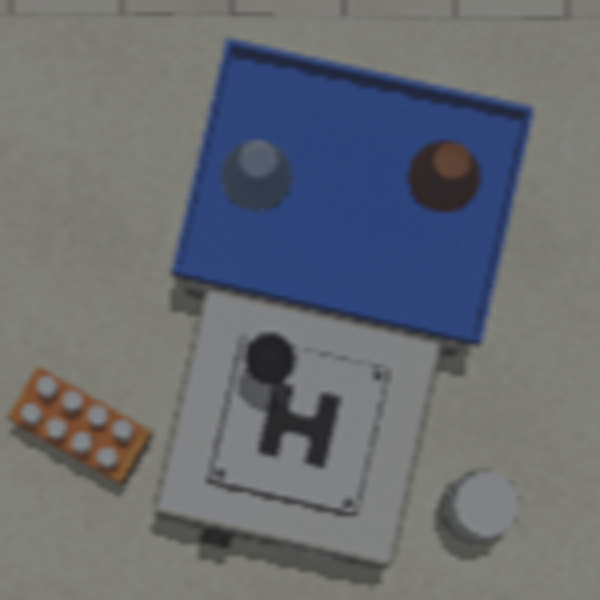

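View pics/scz.png

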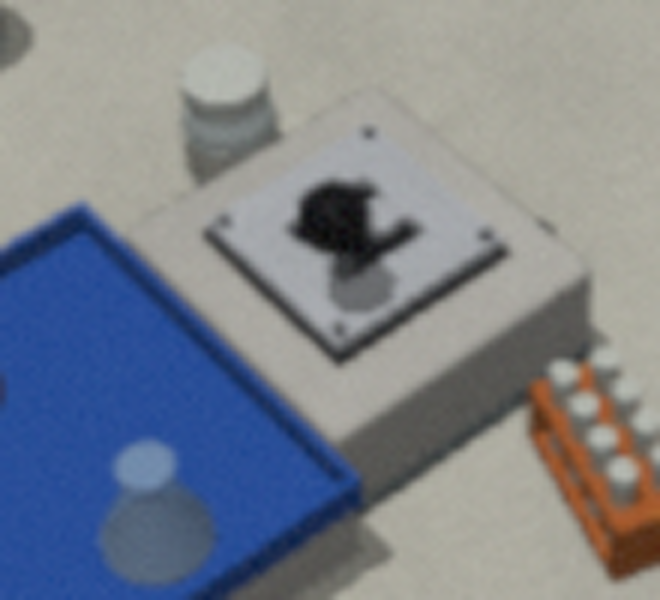

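```bash
cat >> h.py <<'E'
def z2(u,v): return 270+(u+.5)/4-.5, 90+(v+.5)/4-.5
E
python3 - <<'E'
from h import *
p=camera_params('top'); q=camera_params('scene')
c={n:onz(p,*z2(*uv),.1) for n,uv in dict(TR=(390,372),BR=(357,515),BL=(208,482),scTR=(378,374),scBL=(221,473),scBR=(348,503),H=(299,427)).items()}
for n in c: print(n,c[n].round(4))
cen=(c['TR']+c['BL'])/2; cs=(c['scTR']+c['scBL'])/2
e=c['TR']-c['BR']; f=c['BL']-c['BR']; print('sizes',np.linalg.norm(e),np.linalg.norm(f),'yaw',np.degrees(np.arctan2(e[1],e[0])),np.degrees(np.arctan2(-f[0],f[1])))
d=c['TR']-c['BL']; print('yaw diag',np.degrees(np.arctan2(d[1],d[0]))+45, 'cen',cen,cs)
# tray check: corners rim z .088
for uv in [(229,40),(531,108),(480,343),(173,272)]: print('tray',onz(p,*z2(*uv),.088).round(4))
for n,(u,v) in dict(rack=(80,425)).items(): print(n,onz(p,*z2(u,v),.08))
print('jar',onz(p,*z2(482,503),.085))
# knob in both views
im=cv2.imread('pics/scene0.png'); 
sc=lambda u,v:(240+(u+.5)/6-.5,160+(v+.5)/6-.5)
K=two(ray(p,*z2(270,358)),ray(q,*sc(332,220)));print('knob',K)
for z in(.162,.167): print(onz(p,*z2(270,358),z))
print('scene check of centre: ',onz(q,*sc(355,238),.1), [onz(q,*sc(*a),.1) for a in((370,133),(339,329),(224,221),(487,235))])
E
```

```text
TR [ 0.6284 -0.1405  0.1   ]
BR [ 0.5123 -0.1149  0.1   ]
BL [0.5372 0.0054 0.1   ]
scTR [ 0.6267 -0.1308  0.1   ]
scBL [ 0.5446 -0.005   0.1   ]
scBR [ 0.5219 -0.1076  0.1   ]
H [ 0.5828 -0.0675  0.1   ]
sizes 0.1188805553383852 0.12282981696585916 yaw -12.411633744096267 -11.67328673458297
yaw diag -12.966538735203045 cen [ 0.58281183 -0.06755276  0.1       ] [ 0.58564499 -0.06790453  0.1       ]
tray [ 0.9035 -0.0065  0.088 ]
tray [ 0.8495 -0.2553  0.088 ]
tray [ 0.6546 -0.2145  0.088 ]
tray [0.7097 0.0366 0.088 ]
rack [0.58362046 0.11094628 0.08      ]
jar [ 0.52426745 -0.21720296  0.085     ]
knob (array([ 0.63083908, -0.0419539 ,  0.1638361 ]), np.float64(0.0004954758086499764))
[ 0.63091423 -0.04180085  0.162     ]
[ 0.63030258 -0.04167594  0.167     ]
scene check of centre:  [ 0.59108057 -0.06208361  0.1       ] [array([ 0.52164429, -0.10679826,  0.1       ]), array([ 0.64777216, -0.02751189,  0.1       ]), array([ 0.62558803, -0.12968743,  0.1       ]), array([ 0.54474807, -0.00395024,  0.1       ])]
```

Plate corners, the screws in both views and the known sizes agree: gate centre ≈ (0.584, −0.067), yaw ≈ −12.3°. The knob is at (0.631, −0.042, 0.164), so the shaker frame puts it at x +40, y +35 mm. The lever is therefore in the first slot. I'll go over high with the fingers shut, to a point beyond the knob.

```bash
python3 -m jog '[{"z":40},{"x":34,"y":35,"z":10,"rz":-0.7},{"x":34,"y":35,"rz":-0.7},{"x":34,"y":35,"rz":-0.7},{"x":34,"y":35,"rz":-0.7},{"x":34,"y":35,"rz":-0.7},{"x":34,"y":35,"rz":-0.7},{"x":34,"y":35,"rz":-0.7},{"x":34,"y":35,"rz":-0.74},{"x":34,"y":35}]' 1
```

```text
invalid input
```

```bash
python3 -m jog '[{"x":0,"y":0,"z":40,"rx":0,"ry":0,"rz":0}]' 1
```

```text
t: 0.22
eef_pos: [0.1642, -0.5757, 0.2664]
eef_rot: [0.99, 0.138, -0.0, -0.005]
force: [0.5, -1.6, 0.8]
grip_width: 0.0694
```

```bash
python3 -m jog '[{"x":34,"y":35,"z":10,"rx":0,"ry":0,"rz":-0.7},{"x":34,"y":35,"z":0,"rx":0,"ry":0,"rz":-0.7},{"x":34,"y":35,"z":0,"rx":0,"ry":0,"rz":-0.7},{"x":34,"y":35,"z":0,"rx":0,"ry":0,"rz":-0.7},{"x":34,"y":35,"z":0,"rx":0,"ry":0,"rz":-0.7},{"x":34,"y":35,"z":0,"rx":0,"ry":0,"rz":-0.7},{"x":34,"y":35,"z":0,"rx":0,"ry":0,"rz":-0.7},{"x":34,"y":35,"z":0,"rx":0,"ry":0,"rz":-0.7},{"x":34,"y":35,"z":0,"rx":0,"ry":0,"rz":0},{"x":34,"y":35,"z":0,"rx":0,"ry":0,"rz":0}]'
```

```text
t: 1.48
eef_pos: [0.5054, -0.2256, 0.2808]
eef_rot: [0.994, -0.105, -0.0, -0.0]
force: [0.9, -0.3, -0.0]
grip_width: -0.0002
```

```bash
python3 -m jog '[{"x":34,"y":35,"z":0,"rx":0,"ry":0,"rz":0},{"x":34,"y":35,"z":0,"rx":0,"ry":0,"rz":0},{"x":34,"y":35,"z":0,"rx":0,"ry":0,"rz":0},{"x":34,"y":35,"z":0,"rx":0,"ry":0,"rz":0},{"x":34,"y":35,"z":0,"rx":0,"ry":0,"rz":0},{"x":0,"y":0,"z":0,"rx":0,"ry":0,"rz":0},{"x":0,"y":0,"z":0,"rx":0,"ry":0,"rz":0}]'
python3 - <<'E'
from h import *
im,p=snap('wrist','w1.png'); s=sense(); print(s['eef_pos'],s['force'],s['grip_width'])
snap('top','t1.png'); snap('scene','s1.png')
E
```

```text
t: 2.35
eef_pos: [0.6744, -0.0521, 0.2805]
eef_rot: [0.994, -0.105, -0.001, 0.0]
force: [-0.1, -0.5, 0.3]
grip_width: 0.0002
[ 0.67415704 -0.05266167  0.28120169] [ 0.36797457 -0.86758693 -0.26949892] -0.0003193483509582685
```

View pics/w1.png

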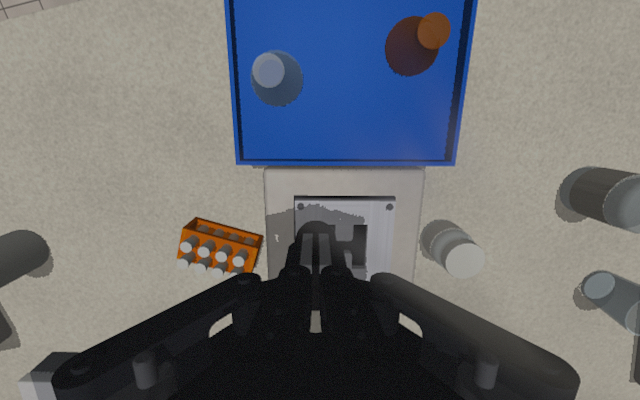

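View pics/s1.png

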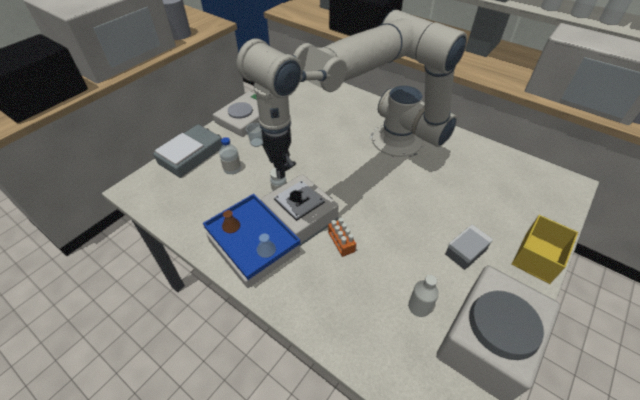

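The wrist view shows the plate squared up with the tool and the knob at about (313,230), just on the robot side of the fingertips. I'll move 10 mm farther out, then go down.

```bash
python3 -m jog '[{"x":10,"y":-2,"z":0,"rx":0,"ry":0,"rz":0},{"x":0,"y":0,"z":-32,"rx":0,"ry":0,"rz":0},{"x":0,"y":0,"z":-32,"rx":0,"ry":0,"rz":0},{"x":0,"y":0,"z":-32,"rx":0,"ry":0,"rz":0},{"x":0,"y":0,"z":-32,"rx":0,"ry":0,"rz":0},{"x":0,"y":0,"z":0,"rx":0,"ry":0,"rz":0},{"x":0,"y":0,"z":0,"rx":0,"ry":0,"rz":0}]'
python3 - <<'E'
from h import *
im,p=snap('wrist','w2.png'); im,_=snap('scene','s2.png')
cv2.imwrite('pics/s2z.png',cv2.resize(im[130:260,220:370,::-1],None,fx=5,fy=4.6))
E
```

```text
t: 3.38
eef_pos: [0.6848, -0.0546, 0.1554]
eef_rot: [0.994, -0.106, 0.001, 0.0]
force: [-0.3, 0.1, 0.4]
grip_width: 0.0004
```

View pics/w2.png

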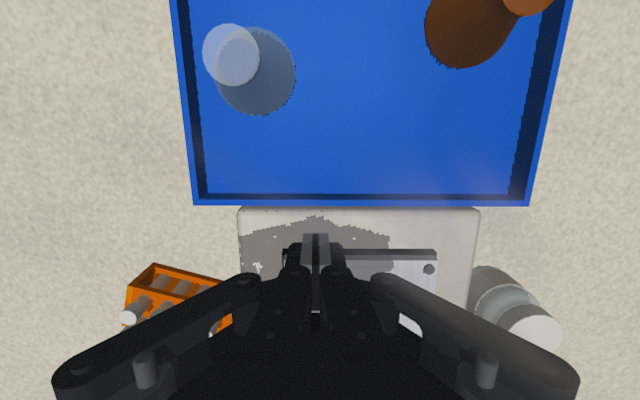

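View pics/s2z.png

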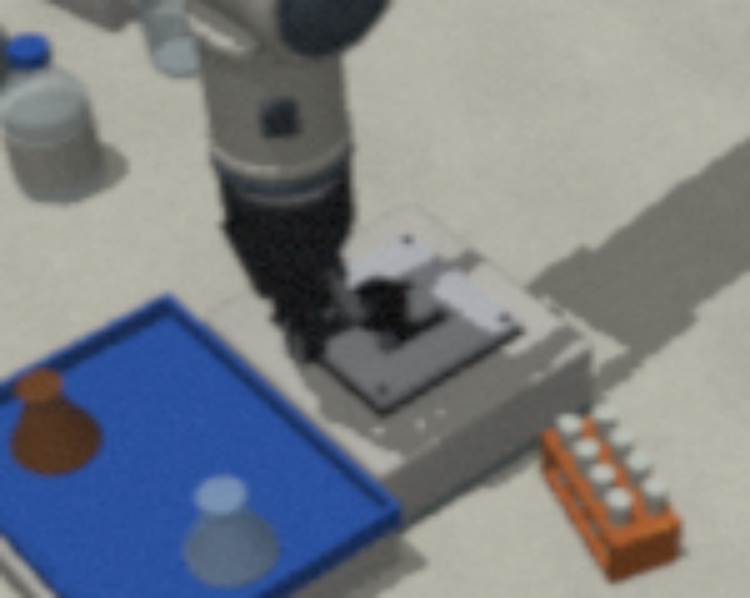

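Fingers are down beyond the knob and clear of the tray and flasks. I'll push gently toward the robot.

```bash
python3 -m jog '[{"x":-9.8,"y":2.1,"z":0,"rx":0,"ry":0,"rz":0},{"x":-5,"y":1,"z":0,"rx":0,"ry":0,"rz":0},{"x":-5,"y":1,"z":0,"rx":0,"ry":0,"rz":0},{"x":-5,"y":1.1,"z":0,"rx":0,"ry":0,"rz":0},{"x":-5,"y":1.1,"z":0,"rx":0,"ry":0,"rz":0}]'; python3 -m jog '[{"x":-4,"y":0.9,"z":0,"rx":0,"ry":0,"rz":0},{"x":-4,"y":0.9,"z":0,"rx":0,"ry":0,"rz":0},{"x":-4,"y":0.9,"z":0,"rx":0,"ry":0,"rz":0},{"x":-4,"y":0.9,"z":0,"rx":0,"ry":0,"rz":0},{"x":-4,"y":0.9,"z":0,"rx":0,"ry":0,"rz":0},{"x":-4,"y":0.9,"z":0,"rx":0,"ry":0,"rz":0},{"x":0,"y":0,"z":0,"rx":0,"ry":0,"rz":0}]'
python3 - <<'E'
from h import *
im,p=snap('top','t3.png'); cv2.imwrite('pics/t3z.png',cv2.resize(im[90:240,270:420,::-1],None,fx=4,fy=4,interpolation=cv2.INTER_CUBIC))
im,_=snap('scene','s3.png')
cv2.imwrite('pics/s3z.png',cv2.resize(im[160:260,240:350,::-1],None,fx=6,fy=6,interpolation=cv2.INTER_CUBIC))
print(sense()['eef_pos'])
E
```

```text
t: 4.1
eef_pos: [0.655, -0.0477, 0.1538]
eef_rot: [0.994, -0.105, 0.001, -0.0]
force: [2.6, -0.6, 2.6]
grip_width: 0.0001
t: 4.97
eef_pos: [0.6303, -0.0422, 0.1531]
eef_rot: [0.994, -0.105, -0.0, 0.0]
force: [2.6, -0.3, 2.1]
grip_width: 0.0001
[ 0.63049436 -0.04228986  0.15304779]
```

View pics/t3z.png

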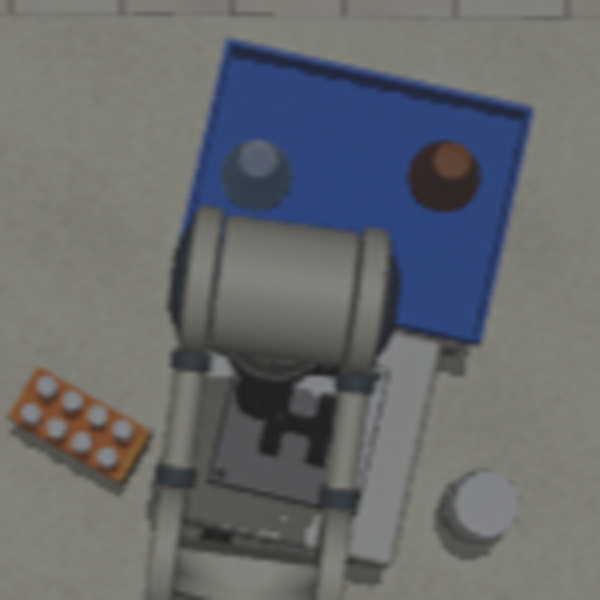

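View pics/s3z.png

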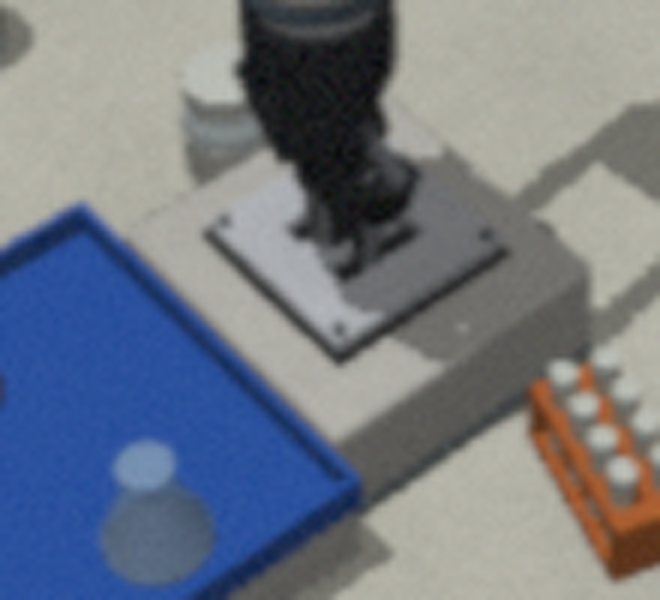

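```bash
cat >> h.py <<'E'
G=np.array([.584,-.0673]);A=np.radians(-12.2);EX=np.array([np.cos(A),np.sin(A)]);EY=np.array([-np.sin(A),np.cos(A)])
def sh(P): d=np.asarray(P)[:2]-G; return np.round([d@EX*1e3,d@EY*1e3],1)
sc=lambda u,v:(240+(u+.5)/6-.5,160+(v+.5)/6-.5)
E
python3 - <<'E'
from h import *
p=camera_params('top'); q=camera_params('scene')
K0=onz(p,*z2(270,358),.164);print(sh(K0))
K=onz(p,*z2(262,394),.171);print(sh(K))
K=two(ray(p,*z2(262,394)),ray(q,*sc(376,194)));print(K,sh(K[0]))
print('tool',sh(sense()['eef_pos']))
# predicted knob for x=9: 
for x in (5,10,15): 
  X=np.r_[G+EX*x*1e-3+EY*.036,.17]; u,v=proj(p,X); print(x,(u-270)*4+1.5,(v-90)*4+1.5,[ (a-b)*6+2.5 for a,b in zip(proj(q,X),(240,160))])
E
```

```text
[40.2 34.8]
[10.6 34.6]
(array([ 0.60230609, -0.03565219,  0.16348847]), np.float64(0.0006139485006600912)) [11.2 34.8]
tool [40.2 34.3]
5 258.5612782942653 400.7827072071566 [np.float64(385.4402019469113), np.float64(181.31928424004195)]
10 260.008173012787 394.51966312309537 [np.float64(378.1843973310523), np.float64(185.8278903936736)]
15 261.45446239530315 388.2592393029961 [np.float64(370.9028122835965), np.float64(190.35251597157225)]
```

Triangulated, the knob is now at x ≈ +10 and y ≈ +35 mm, 30 mm ahead of the tool. That leaves 10 mm to the cross slot.

```bash
python3 -m jog '[{"x":-3,"y":0.6,"z":0,"rx":0,"ry":0,"rz":0},{"x":-3,"y":0.6,"z":0,"rx":0,"ry":0,"rz":0},{"x":-3,"y":0.6,"z":0,"rx":0,"ry":0,"rz":0},{"x":-0.8,"y":0.2,"z":0,"rx":0,"ry":0,"rz":0},{"x":0,"y":0,"z":0,"rx":0,"ry":0,"rz":0}]'
python3 -m jog '[{"x":10,"y":-2.2,"z":0,"rx":0,"ry":0,"rz":0},{"x":20,"y":-4.3,"z":0,"rx":0,"ry":0,"rz":0},{"x":0,"y":0,"z":50,"rx":0,"ry":0,"rz":0},{"x":0,"y":0,"z":50,"rx":0,"ry":0,"rz":0},{"x":0,"y":0,"z":0,"rx":0,"ry":0,"rz":0}]'
python3 - <<'E'
from h import *
im,p=snap('top','t4.png'); cv2.imwrite('pics/t4z.png',cv2.resize(im[90:240,270:420,::-1],None,fx=4,fy=4,interpolation=cv2.INTER_CUBIC))
im,_=snap('scene','s4.png')
cv2.imwrite('pics/s4z.png',cv2.resize(im[160:260,240:350,::-1],None,fx=6,fy=6,interpolation=cv2.INTER_CUBIC))
print(sh(sense()['eef_pos']))
E
```

```text
t: 5.7
eef_pos: [0.6208, -0.0403, 0.1533]
eef_rot: [0.994, -0.105, -0.0, 0.0]
force: [1.9, -0.1, 1.0]
grip_width: 0.0002
t: 6.32
eef_pos: [0.6526, -0.0472, 0.2591]
eef_rot: [0.994, -0.105, 0.004, 0.0]
force: [0.5, -0.5, 0.1]
grip_width: 0.0002
[61.6 34.1]
```

View pics/t4z.png

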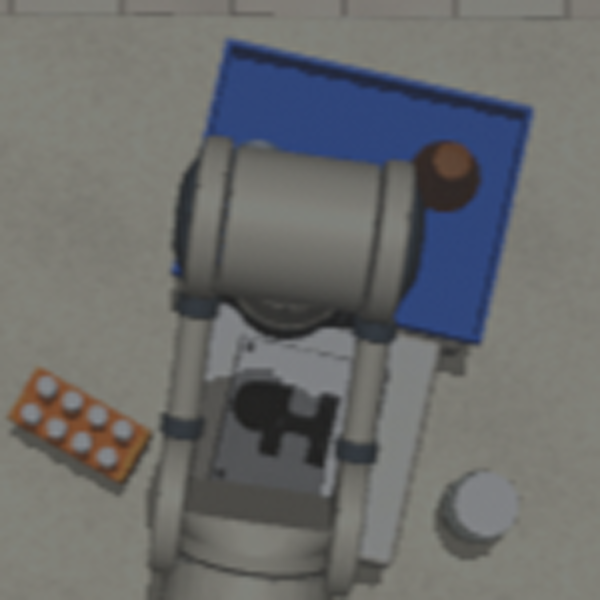

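View pics/s4z.png

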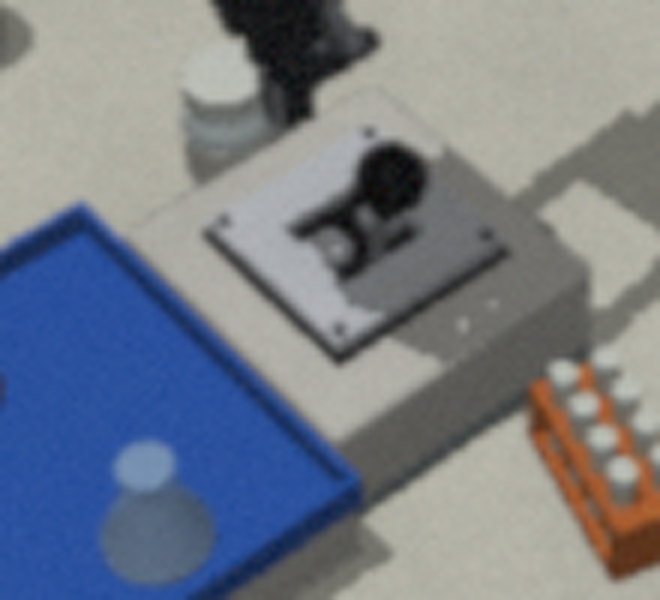

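Run:
```python
from h import *
p=camera_params('top'); q=camera_params('scene')
K=two(ray(p,*z2(258,404)),ray(q,*sc(392,179)));print(K,sh(K[0]))
print(sh(onz(p,*z2(258,404),.171)),sh(onz(q,*sc(392,179),.171)))
```

```text
(array([ 0.5935078 , -0.03210531,  0.17001212]), np.float64(0.0016291919703606418)) [ 1.9 36.4]
[ 2.4 35.9] [ 1.9 37.7]
```

Knob at x ≈ +2 and y ≈ +36 mm, height 0.170 m, about 0.013 rad fore, so it lines up with the cross slot. Next I'll go round above it to the left side and come down there.

```bash
python3 -m jog '[{"x":-16,"y":21,"z":0,"rx":0,"ry":0,"rz":0},{"x":-16,"y":21,"z":0,"rx":0,"ry":0,"rz":0},{"x":-15,"y":22,"z":0,"rx":0,"ry":0,"rz":0},{"x":0,"y":0,"z":0,"rx":0,"ry":0,"rz":0},{"x":0,"y":0,"z":0,"rx":0,"ry":0,"rz":0}]'
python3 - <<'E'
from h import *
s=sense();print(s['eef_pos'],sh(s['eef_pos']))
im,p=snap('wrist','w5.png'); print(proj(p,s['eef_pos']))
E
```

```text
t: 7.05
eef_pos: [0.6039, 0.0168, 0.2517]
eef_rot: [0.994, -0.105, -0.001, 0.0]
force: [-0.0, -0.0, -0.3]
grip_width: 0.0006
[0.60392002 0.01675248 0.25168082] [ 1.7 86.4]
(np.float64(313.87186846084586), np.float64(249.01374833608284))
```

View pics/w5.png

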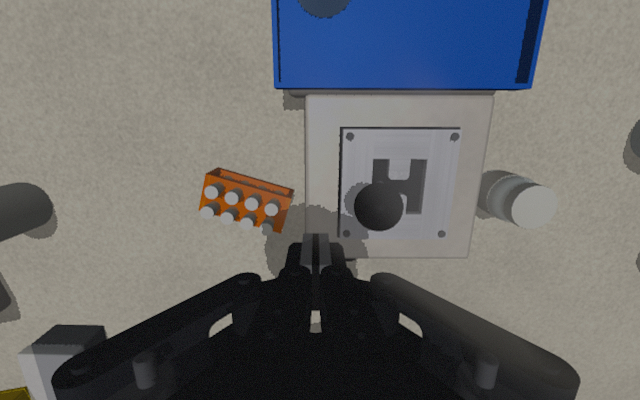

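The wrist view shows the knob at (380,206), right of the fingertips at (315,245), with the cross slot open beyond it. I'll go down and push right.

```bash
python3 -m jog '[{"x":-1,"y":0.2,"z":-33,"rx":0,"ry":0,"rz":0},{"x":0,"y":0,"z":-33,"rx":0,"ry":0,"rz":0},{"x":0,"y":0,"z":-33,"rx":0,"ry":0,"rz":0},{"x":0,"y":0,"z":0,"rx":0,"ry":0,"rz":0},{"x":0,"y":0,"z":0,"rx":0,"ry":0,"rz":0}]' && python3 -m jog '[{"x":-2.1,"y":-9.8,"z":0,"rx":0,"ry":0,"rz":0},{"x":-1,"y":-4.9,"z":0,"rx":0,"ry":0,"rz":0},{"x":-1,"y":-4.9,"z":0,"rx":0,"ry":0,"rz":0},{"x":-1,"y":-4.9,"z":0,"rx":0,"ry":0,"rz":0},{"x":-1,"y":-4.9,"z":0,"rx":0,"ry":0,"rz":0}]'; python3 -m jog '[{"x":-1,"y":-4,"z":0,"rx":0,"ry":0,"rz":0},{"x":-0.8,"y":-4,"z":0,"rx":0,"ry":0,"rz":0},{"x":-0.8,"y":-4,"z":0,"rx":0,"ry":0,"rz":0},{"x":-0.9,"y":-4,"z":0,"rx":0,"ry":0,"rz":0}]'
```

```text
t: 7.72
eef_pos: [0.6035, 0.0169, 0.1555]
eef_rot: [0.994, -0.106, 0.001, 0.0]
force: [0.4, 0.5, 0.5]
grip_width: 0.0001
t: 8.35
eef_pos: [0.597, -0.012, 0.1547]
eef_rot: [0.994, -0.105, 0.0, -0.0]
force: [0.5, 2.2, 2.7]
grip_width: 0.0001
t: 8.85
eef_pos: [0.5932, -0.0283, 0.1542]
eef_rot: [0.994, -0.105, -0.0, 0.0]
force: [-0.0, 1.6, 1.7]
grip_width: -0.0004
```

```bash
python3 -m jog '[{"x":-0.8,"y":-4,"z":0,"rx":0,"ry":0,"rz":0},{"x":-0.9,"y":-4,"z":0,"rx":0,"ry":0,"rz":0},{"x":-0.8,"y":-4,"z":0,"rx":0,"ry":0,"rz":0},{"x":-0.9,"y":-4,"z":0,"rx":0,"ry":0,"rz":0},{"x":0,"y":0,"z":0,"rx":0,"ry":0,"rz":0}]'; python3 -m jog '[{"x":-0.8,"y":-4,"z":0,"rx":0,"ry":0,"rz":0},{"x":-0.9,"y":-4,"z":0,"rx":0,"ry":0,"rz":0},{"x":-0.8,"y":-4,"z":0,"rx":0,"ry":0,"rz":0},{"x":-0.9,"y":-4,"z":0,"rx":0,"ry":0,"rz":0},{"x":0,"y":0,"z":0,"rx":0,"ry":0,"rz":0}]'
python3 - <<'E'
from h import *
im,p=snap('top','t6.png'); cv2.imwrite('pics/t6z.png',cv2.resize(im[90:240,270:420,::-1],None,fx=4,fy=4,interpolation=cv2.INTER_CUBIC))
im,_=snap('scene','s6.png')
cv2.imwrite('pics/s6z.png',cv2.resize(im[160:260,240:350,::-1],None,fx=6,fy=6,interpolation=cv2.INTER_CUBIC))
print(sh(sense()['eef_pos']))
E
```

```text
t: 9.48
eef_pos: [0.5898, -0.0444, 0.1542]
eef_rot: [0.994, -0.106, -0.0, 0.0]
force: [-0.3, 0.9, 0.8]
grip_width: 0.0004
t: 10.1
eef_pos: [0.5864, -0.0604, 0.1542]
eef_rot: [0.994, -0.106, -0.0, 0.0]
force: [-0.2, 1.3, 0.6]
grip_width: -0.0001
[0.9 7.4]
```

View pics/t6z.png

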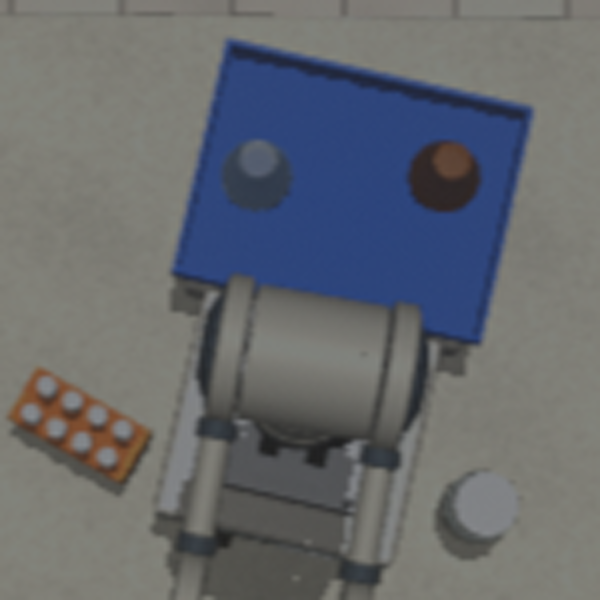

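View pics/s6z.png

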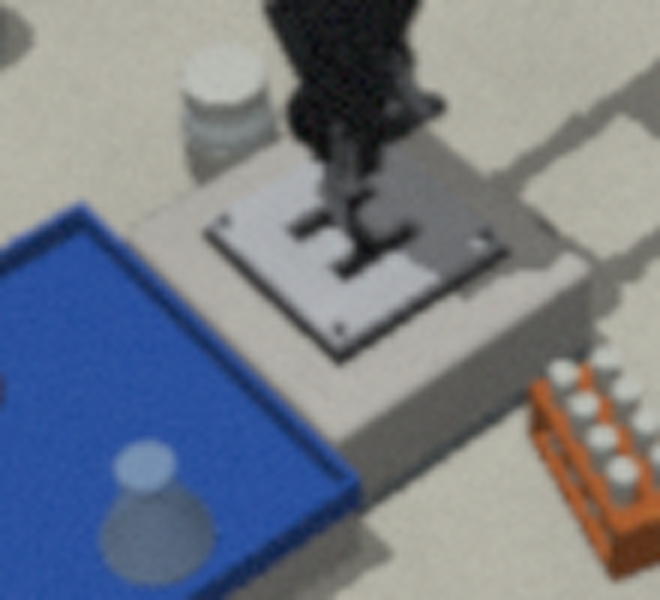

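Run:
```python
from h import *
q=camera_params('scene')
for y in (-15,-20,-25,-30,-37): 
  X=np.r_[G+EX*.002+EY*y*1e-3,.173]; print(y,[ (a-b)*6+2.5 for a,b in zip(proj(q,X),(240,160))])
```

```text
-15 [np.float64(330.05060188553875), np.float64(123.19240682473969)]
-20 [np.float64(324.3458290829765), np.float64(118.25195192675449)]
-25 [np.float64(318.66454189123283), np.float64(113.33183606855482)]
-30 [np.float64(313.0065955786338), np.float64(108.43193390942497)]
-37 [np.float64(305.12441033242123), np.float64(101.60579340318259)]
```

The knob is at y ≈ −20 mm, 27 mm ahead of the tool, and forces are low. About 17 mm more will put it in the right leg.

```bash
python3 -m jog '[{"x":-0.8,"y":-3.5,"z":0,"rx":0,"ry":0,"rz":0},{"x":-0.8,"y":-3.5,"z":0,"rx":0,"ry":0,"rz":0},{"x":-0.7,"y":-3.5,"z":0,"rx":0,"ry":0,"rz":0},{"x":-0.7,"y":-3.5,"z":0,"rx":0,"ry":0,"rz":0},{"x":0,"y":0,"z":0,"rx":0,"ry":0,"rz":0}]'; python3 -m jog '[{"x":-0.5,"y":-2.5,"z":0,"rx":0,"ry":0,"rz":0},{"x":0,"y":0,"z":0,"rx":0,"ry":0,"rz":0}]'
python3 -m jog '[{"x":2,"y":10,"z":0,"rx":0,"ry":0,"rz":0},{"x":4,"y":20,"z":0,"rx":0,"ry":0,"rz":0},{"x":0,"y":0,"z":50,"rx":0,"ry":0,"rz":0},{"x":0,"y":0,"z":50,"rx":0,"ry":0,"rz":0},{"x":0,"y":0,"z":0,"rx":0,"ry":0,"rz":0}]'
python3 - <<'E'
from h import *
s=sense();print(s['eef_pos'],sh(s['eef_pos']))
im,p=snap('wrist','w7.png')
im,_=snap('scene','s7.png')
cv2.imwrite('pics/s7z.png',cv2.resize(im[160:260,240:350,::-1],None,fx=6,fy=6,interpolation=cv2.INTER_CUBIC))
E
```

```text
t: 10.82
eef_pos: [0.5834, -0.0744, 0.1542]
eef_rot: [0.994, -0.106, -0.0, 0.0]
force: [0.4, 1.2, -1.0]
grip_width: 0.0003
t: 11.08
eef_pos: [0.583, -0.0766, 0.1543]
eef_rot: [0.994, -0.105, -0.0, 0.0]
force: [-0.5, 1.2, -0.3]
grip_width: 0.0
t: 11.7
eef_pos: [0.5908, -0.0452, 0.2606]
eef_rot: [0.994, -0.105, 0.005, 0.0]
force: [0.4, 0.2, 0.2]
grip_width: 0.0001
[ 0.5907705  -0.04522572  0.26062471] [ 2. 23.]
```

View pics/w7.png

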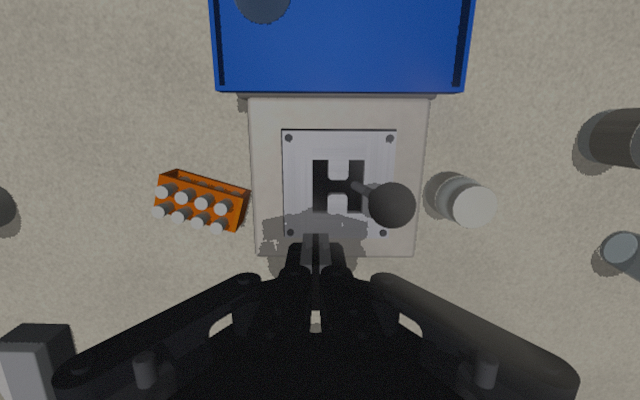

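View pics/s7z.png

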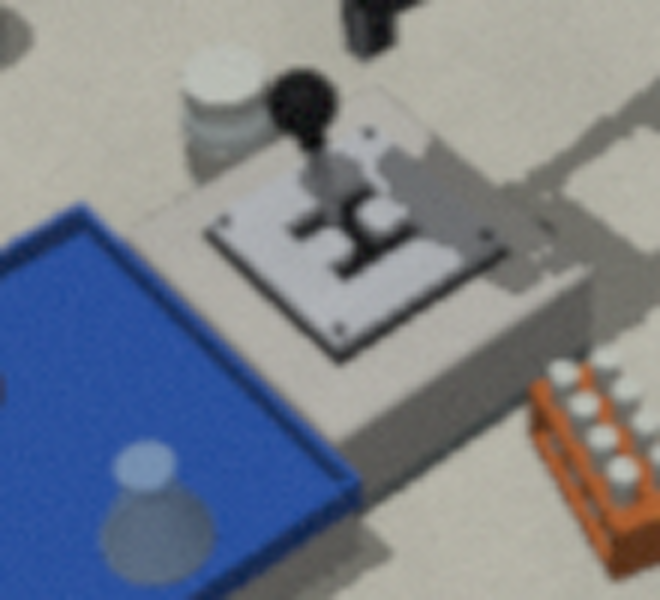

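Run:
```python
from h import *
p=camera_params('wrist'); q=camera_params('scene')
K=two(ray(p,392,205),ray(q,*sc(302,104)));print(K,sh(K[0]))
print(sh(onz(q,*sc(302,104),.171)),sh(onz(p,392,205,.171)), sense()['eef_pos'])
```

```text
(array([ 0.57291199, -0.110612  ,  0.16311806]), np.float64(0.000979948386422006)) [ -1.7 -44.7]
[  3.3 -38.3] [  0.3 -42.2] [ 0.58950025 -0.04542302  0.25498638]
```

The knob is in the right leg at y ≈ −38 to −42 and x ≈ 0 to +3 mm, so it's in line with the cross slot and not in the near slot. Now I'll go round to the near side.

```bash
python3 -m jog '[{"x":-16,"y":-12.4,"z":0,"rx":0,"ry":0,"rz":0},{"x":-16,"y":-12.4,"z":0,"rx":0,"ry":0,"rz":0},{"x":-16,"y":-12.4,"z":0,"rx":0,"ry":0,"rz":0},{"x":-16,"y":-12.4,"z":0,"rx":0,"ry":0,"rz":0},{"x":0,"y":0,"z":0,"rx":0,"ry":0,"rz":0},{"x":0,"y":0,"z":0,"rx":0,"ry":0,"rz":0}]'
python3 - <<'E'
from h import *
s=sense();print(s['eef_pos'],sh(s['eef_pos']))
im,p=snap('wrist','w8.png');print(proj(p,np.r_[G+EX*.002-EY*.039,.17]))
E
```

```text
t: 12.55
eef_pos: [0.5252, -0.0958, 0.2539]
eef_rot: [0.994, -0.105, -0.0, -0.0]
force: [0.2, -0.1, 0.3]
grip_width: -0.0
[ 0.52516851 -0.09584233  0.25386463] [-51.5 -40.3]
(np.float64(312.63151032522), np.float64(138.6492561889337))
```

View pics/w8.png

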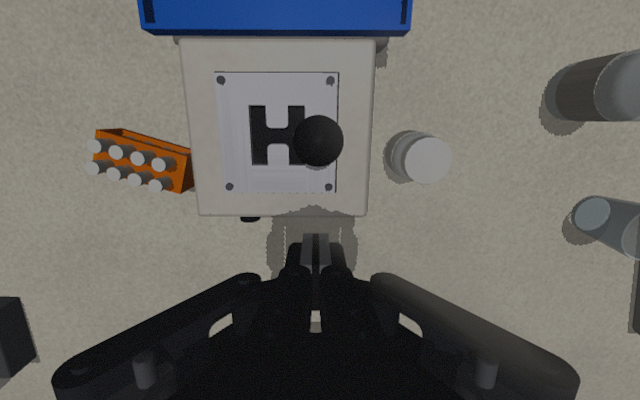

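The knob at (318,140) is straight ahead of the fingertips at (315,245). I'll go down and push forward.

```bash
python3 -m jog '[{"x":0,"y":0,"z":-34,"rx":0,"ry":0,"rz":0},{"x":0,"y":0,"z":-34,"rx":0,"ry":0,"rz":0},{"x":0,"y":0,"z":-34,"rx":0,"ry":0,"rz":0},{"x":0,"y":0,"z":0,"rx":0,"ry":0,"rz":0},{"x":0,"y":0,"z":0,"rx":0,"ry":0,"rz":0}]' && python3 -m jog '[{"x":9.8,"y":-2.1,"z":0,"rx":0,"ry":0,"rz":0},{"x":4,"y":-0.9,"z":0,"rx":0,"ry":0,"rz":0},{"x":4,"y":-0.9,"z":0,"rx":0,"ry":0,"rz":0},{"x":4,"y":-0.8,"z":0,"rx":0,"ry":0,"rz":0},{"x":4,"y":-0.8,"z":0,"rx":0,"ry":0,"rz":0},{"x":0,"y":0,"z":0,"rx":0,"ry":0,"rz":0}]'; python3 -m jog '[{"x":4,"y":-0.9,"z":0,"rx":0,"ry":0,"rz":0},{"x":4,"y":-0.9,"z":0,"rx":0,"ry":0,"rz":0},{"x":4,"y":-0.8,"z":0,"rx":0,"ry":0,"rz":0},{"x":4,"y":-0.8,"z":0,"rx":0,"ry":0,"rz":0},{"x":0,"y":0,"z":0,"rx":0,"ry":0,"rz":0}]'
```

```text
t: 13.22
eef_pos: [0.5257, -0.096, 0.1537]
eef_rot: [0.994, -0.105, 0.001, 0.0]
force: [-0.4, -0.6, 0.9]
grip_width: 0.0001
t: 13.98
eef_pos: [0.551, -0.1017, 0.1522]
eef_rot: [0.994, -0.105, -0.0, 0.0]
force: [-1.7, -0.6, 0.5]
grip_width: -0.0001
t: 14.6
eef_pos: [0.5671, -0.1051, 0.1521]
eef_rot: [0.994, -0.105, -0.0, -0.0]
force: [-1.5, 0.5, -0.6]
grip_width: -0.0
```

```bash
python3 -m jog '[{"x":4,"y":-0.9,"z":0,"rx":0,"ry":0,"rz":0},{"x":4,"y":-0.9,"z":0,"rx":0,"ry":0,"rz":0},{"x":4,"y":-0.8,"z":0,"rx":0,"ry":0,"rz":0},{"x":3,"y":-0.7,"z":0,"rx":0,"ry":0,"rz":0},{"x":0,"y":0,"z":0,"rx":0,"ry":0,"rz":0}]'; python3 -m jog '[{"x":2,"y":-0.4,"z":0,"rx":0,"ry":0,"rz":0},{"x":2,"y":-0.4,"z":0,"rx":0,"ry":0,"rz":0},{"x":0,"y":0,"z":0,"rx":0,"ry":0,"rz":0}]'; python3 -m jog '[{"x":1.5,"y":-0.3,"z":0,"rx":0,"ry":0,"rz":0},{"x":0,"y":0,"z":0,"rx":0,"ry":0,"rz":0}]'
```

```text
t: 15.22
eef_pos: [0.582, -0.1083, 0.1521]
eef_rot: [0.994, -0.105, -0.0, -0.0]
force: [-1.7, 0.7, -1.5]
grip_width: 0.0002
t: 15.6
eef_pos: [0.586, -0.1091, 0.1523]
eef_rot: [0.994, -0.105, 0.0, -0.0]
force: [-1.3, -0.4, -1.4]
grip_width: 0.0002
t: 15.85
eef_pos: [0.5874, -0.1095, 0.1523]
eef_rot: [0.994, -0.105, 0.0, 0.0]
force: [-0.6, 0.7, -1.3]
grip_width: 0.0002
```

Now at x ≈ 12 with no stop yet. I'll continue in small steps.

```bash
for i in 1; do python3 -m jog '[{"x":1.5,"y":-0.3,"z":0,"rx":0,"ry":0,"rz":0},{"x":0,"y":0,"z":0,"rx":0,"ry":0,"rz":0}]'; python3 -m jog '[{"x":1.5,"y":-0.3,"z":0,"rx":0,"ry":0,"rz":0},{"x":0,"y":0,"z":0,"rx":0,"ry":0,"rz":0}]'; done; python3 -c "
from h import *
print(sh(sense()['eef_pos']))"
```

```text
t: 16.1
eef_pos: [0.5889, -0.1097, 0.1523]
eef_rot: [0.994, -0.105, 0.0, 0.0]
force: [-1.3, 0.3, -0.7]
grip_width: 0.0
t: 16.35
eef_pos: [0.5904, -0.11, 0.1523]
eef_rot: [0.994, -0.105, -0.0, 0.0]
force: [-1.7, -0.5, -0.4]
grip_width: -0.0002
[ 15.3 -40.4]
```

```bash
python3 -m jog '[{"x":1,"y":-0.2,"z":0,"rx":0,"ry":0,"rz":0},{"x":0,"y":0,"z":0,"rx":0,"ry":0,"rz":0}]'; python3 -m jog '[{"x":1,"y":-0.2,"z":0,"rx":0,"ry":0,"rz":0},{"x":0,"y":0,"z":0,"rx":0,"ry":0,"rz":0}]'
```

```text
t: 16.6
eef_pos: [0.5912, -0.1102, 0.1521]
eef_rot: [0.994, -0.105, -0.0, -0.0]
force: [-2.1, 1.0, -1.1]
grip_width: 0.0002
t: 16.85
eef_pos: [0.5921, -0.1103, 0.152]
eef_rot: [0.994, -0.105, -0.0, -0.0]
force: [-3.8, 0.4, -1.6]
grip_width: 0.0002
```

Force is rising: 3.8 N with the pose lagging slightly, so the stop is close.

```bash
python3 -m jog '[{"x":0.8,"y":-0.2,"z":0,"rx":0,"ry":0,"rz":0},{"x":0,"y":0,"z":0,"rx":0,"ry":0,"rz":0}]'; python3 -c "
from h import *
im,_=snap('scene','s9.png')
cv2.imwrite('pics/s9z.png',cv2.resize(im[160:260,240:350,::-1],None,fx=6,fy=6,interpolation=cv2.INTER_CUBIC))"
```

```text
t: 17.1
eef_pos: [0.5929, -0.1105, 0.1519]
eef_rot: [0.994, -0.105, -0.001, -0.0]
force: [-3.9, 1.7, -2.8]
grip_width: 0.0002
```

View pics/s9z.png

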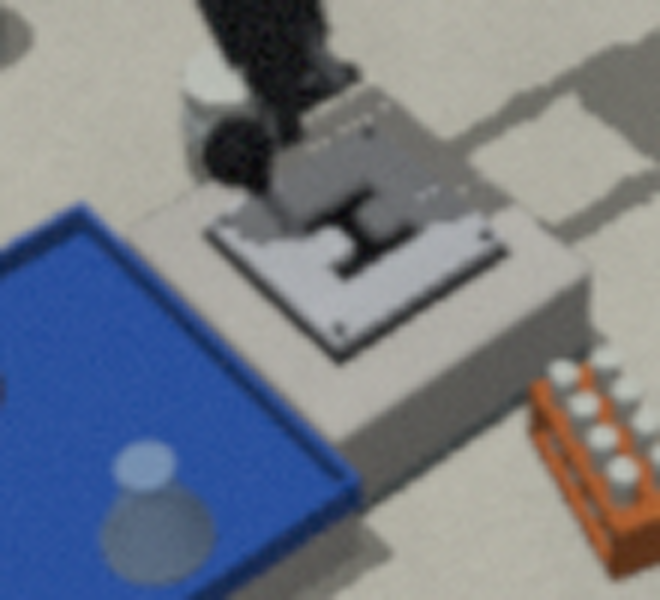

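```bash
python3 -c "
from h import *
q=camera_params('scene'); K=onz(q,*sc(238,153),.163); print(sh(K),sh(sense()['eef_pos']))"; python3 -m jog '[{"x":1,"y":-0.2,"z":0,"rx":0,"ry":0,"rz":0},{"x":0,"y":0,"z":0,"rx":0,"ry":0,"rz":0}]';python3 -m jog '[{"x":1,"y":-0.2,"z":0,"rx":0,"ry":0,"rz":0},{"x":0,"y":0,"z":0,"rx":0,"ry":0,"rz":0}]'
```

```text
[ 48.2 -38.1] [ 17.8 -40.3]
t: 17.4
eef_pos: [0.5937, -0.1106, 0.1518]
eef_rot: [0.994, -0.105, -0.001, -0.0]
force: [-4.4, 1.5, -3.3]
grip_width: 0.0002
t: 17.65
eef_pos: [0.5945, -0.1108, 0.1517]
eef_rot: [0.994, -0.105, -0.001, -0.0]
force: [-5.9, 2.0, -2.4]
grip_width: 0.0001
```

The knob measures x ≈ 46 to 48 mm and force rose steadily to about 6 N at the stop, so the lever is home. I'll back off and check.

```bash
python3 -m jog '[{"x":-5,"y":1,"z":0,"rx":0,"ry":0,"rz":0},{"x":-15,"y":3.2,"z":0,"rx":0,"ry":0,"rz":0},{"x":-20,"y":4.3,"z":0,"rx":0,"ry":0,"rz":0},{"x":0,"y":0,"z":50,"rx":0,"ry":0,"rz":0},{"x":0,"y":0,"z":50,"rx":0,"ry":0,"rz":0},{"x":-40,"y":0,"z":0,"rx":0,"ry":0,"rz":0},{"x":-40,"y":0,"z":0,"rx":0,"ry":0,"rz":0},{"x":0,"y":0,"z":0,"rx":0,"ry":0,"rz":0},{"x":0,"y":0,"z":0,"rx":0,"ry":0,"rz":0}]'
python3 - <<'E'
from h import *
im,_=snap('top','t10.png'); cv2.imwrite('pics/t10z.png',cv2.resize(im[90:240,270:420,::-1],None,fx=4,fy=4,interpolation=cv2.INTER_CUBIC))
im,_=snap('scene','s10.png')
cv2.imwrite('pics/s10z.png',cv2.resize(im[160:260,240:350,::-1],None,fx=6,fy=6,interpolation=cv2.INTER_CUBIC))
snap('wrist','w10.png')
E
```

```text
t: 18.77
eef_pos: [0.476, -0.1028, 0.2533]
eef_rot: [0.994, -0.105, 0.002, 0.0]
force: [0.3, -0.2, 0.2]
grip_width: -0.0001
```

View pics/t10z.png

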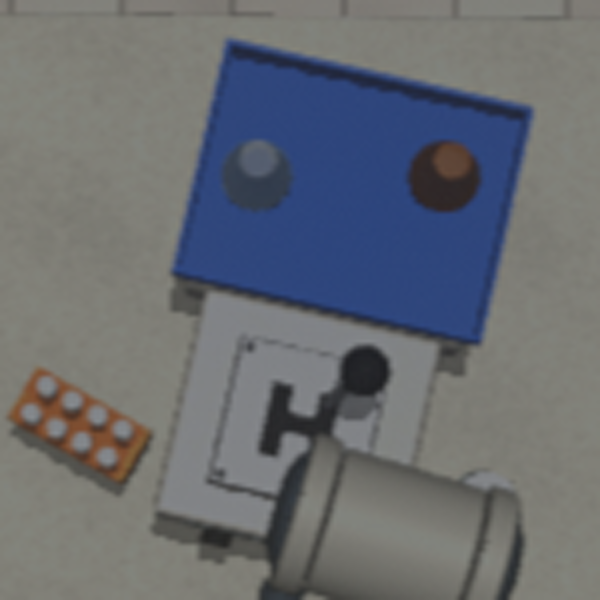

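View pics/s10z.png

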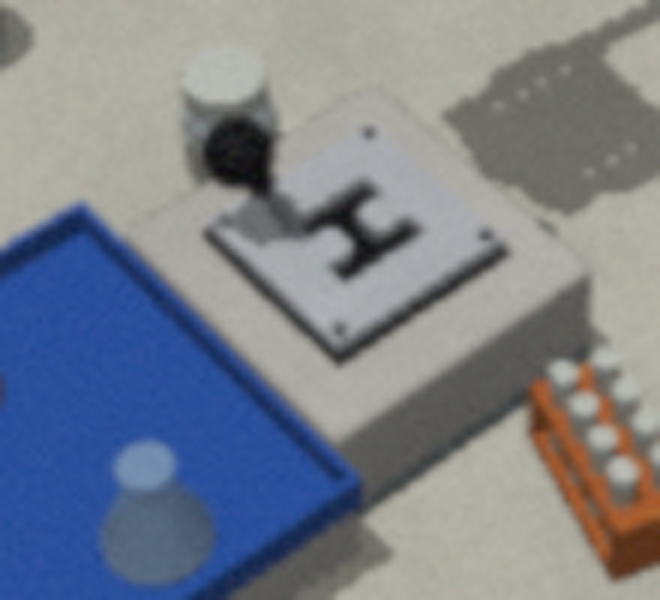

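View pics/s10.png

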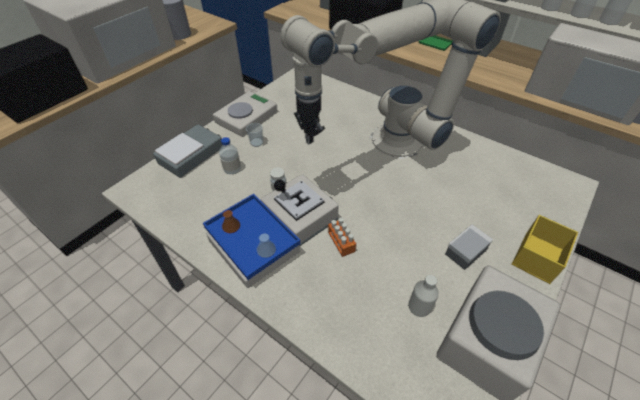

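Run:
```python
from h import *
p=camera_params('top'); q=camera_params('scene')
K=two(ray(p,*z2(364,370)),ray(q,*sc(238,153)));print(K,sh(K[0]),sh(onz(p,*z2(364,370),.161)))
a=cv2.imread('pics/scene0.png').astype(int);b=cv2.imread('pics/s10.png').astype(int)
for n,(x,y) in dict(rack=(340,237),jar=(276,176),reagent=(230,157),beaker=(256,133),fa=(265,245),fb=(231,221),tip=(468,246),wash=(425,295)).items():
  A=a[y-12:y+12,x-12:x+12];B=b[y-12:y+12,x-12:x+12];print(n,abs(A-B).mean().round(1))
```

```text
(array([ 0.62255533, -0.11510701,  0.16234531]), np.float64(0.00024512670827933863)) [ 47.8 -38.6] [ 47.9 -38.6]
rack 3.0
jar 16.3
reagent 3.1
beaker 2.9
fa 2.8
fb 3.0
tip 3.1
wash 3.1
```

The third slot is reached: the knob is at x ≈ +47.8, y ≈ −38.6 and z = 0.162, and the views agree. The bystanders are unchanged. The jar patch differs only because the knob now covers part of it; the jar's lid sits at the same pixels, (225,75) in the zoomed view. I'll hand in.

```bash
python3 -c "
from cell import *
print(sense()['t'],sense()['force']); finish_job()"
```

```text
18.925 [ 0.27426056 -0.33787318  0.14542123]
the job is handed in; nothing more can be done
```

The lever is now fully home in the third slot (far right), and I handed the job in at about 19 s. It started in the first slot (far left). With closed fingertips I pushed it back to the cross slot, then across to the right leg, then forward to the stop. It never entered the near right slot, was never pinched, and nothing suggested it lifted.

- **Forces:** pushing took about 1–4 N, rising to about 6 N at the final stop.
- **Final position:** two camera views put the knob at x +48 mm, y −39 mm from the gate centre and 162 mm above the bench. They agreed to within 1 mm. The forward stop is at about +46 mm, so the measurement is about 2 mm over, which is within the calibration error.
- **Mid-job disagreement:** after the sideways push, the wrist and scene cameras disagreed by a few mm (y −38 against −42, x 0 to +3). The arm was still settling at the time. Both put the lever in the right leg, in line with the cross slot.
- **Everything else on the bench:** the other items look unmoved compared with the first picture. The jar's image patch differed only because the knob now partly hides it; its lid is where it was.
- **Robot:** it is clear of everything.

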